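Check a colour swatch out of the lever-arch swatch stand

ROBOT

A 6-joint arm with a two-finger parallel gripper is mounted at the origin on a cart in front of the work surface, level with it; the furniture and walls round the work are solid. World frame = base frame: x ahead of the robot, y to its left, z up, the work surface at z = 0. Lengths are in mm, angles in rad, forces in N, time in s.
With the tool pointing down it reaches from about 350 to 800 mm from the base axis. Payload 7.3 kg.
Tool frame: the origin (TCP) lies on the centre line of the jaws, within the pads' length; the fingertips stand 17 mm ahead of it and the grasp point (between the pads) lies 2 mm behind it; z points along the fingers, y is the line along which they close (so a half turn about z gives the same grasp; the last joint's range is limited). The gripper opens to 85 mm and grips with 20 to 120 N. Pads are 22 mm wide; open, the fingers measure 114 mm over their backs; the gripper's body (76 mm by 85 mm) begins 54 mm behind the grasp point. The pads swing forward as they close: fully open they stand 13 mm farther back than shut.
Start: joints at [1.183, 0.342, 1.524, -0, 1.275, -0.146], TCP at [125.695, 509.749, 248.322] pointing down, gripper open.
Joint ranges: [-2.53, 2.53], [-0.77, 2.02], [0.04, 2.7], [-1, 4.14], [0.28, 2.66], [-3.11, 3.11]. Speed limits (rad/s): [2.57, 2.57, 3.14, 3.14, 3.14, 3.14].

INTERFACE

Orientations are given as a unit quaternion [x, y, z, w].
In Python, from cell import robot gives the robot as it stands. The module is installed in compiled form; this text tells all that it offers.
- The arm moves only by the tool apply_moves, never from a script. Its argument "increments" is one flat list of numbers, 7 for each row, row after row: the shift along the tool's x, y, z in cm, then the turn, a rotation vector about the tool's x, y, z in degrees, then the gripper's target within -1 to 1 (shut at 1, half-way at 0, fully open at -1). A call has 1 to 20 rows; each row shifts and turns the commanded pose from where the row before left it, along the tool's axes as they then stand; what a row does not reach is not made up. A row lasts 1/10 s, in which the tool goes at most 50 mm and 8.59 degrees, less where a joint would pass 70% of its speed; a pose out of reach is approached as far as the arm can. A call is refused whole if a number of a shift passes 5 or a number of a turn 8.59, either way. A call with a gripper value outside its range is refused whole. The fingers move at their own pace and stop on an object; "force" is the grip in N (left out, the last holds). Time passes only in rows, so rows that do not move let the fingers close. It gives the time, the measured TCP pose, the force, the opening and the grip force at its end, in the units of the state.
- robot.observe(): the state, without advancing time (a new reading comes with each control period).
- robot.capture(name): name is "scene" or "top" or "wrist"; returns the picture (420x560x3 uint8, red, green, blue); there is no depth.
- robot.camera_model(name): a dict with "mtx" (3x3 intrinsics, pixels), "R" (3x3) and "t" (3): a world point X has camera coordinates R X + t. Camera axes: x right, y down, z forward; pixel columns grow to the right and rows downward; lengths in mm; the calibration is good to about 2 mm. A picture is of the moment at which its call begins: read the wrist's pose just before it. camera_model takes no time and is no camera call; for the wrist camera it gives the pose at the moment of the call.
- robot.job_done(): hands the job in; it is judged then, once.
The state is a dict: "time_s": time; "joint_positions": joint angles; "qvel": joint speeds; "effort": joint torques, N m; "position": TCP position; "tcp_rot": TCP orientation; "force": force on the tool from outside, world axes, zero at the start; "torque": the same for the moment, N m; "opening": opening from 0.0 (shut) to 1.0 (fully open); "grasp_force": force on a finger pad.
Only numpy, scipy, OpenCV 4.12 (cv2) and the standard library are available. Lean on these libraries where they do the work, as an engineer would, in place of code of your own. Each camera call takes 0.05 s, during which the arm holds its last target. There are 200 camera calls.

TASK

Lift the lever of the swatch stand so that its rings spring open, take the orange swatch plate off the ring posts, and press it face up, long side across, fully down between the two spring jaws of the blue holder until both have snapped over its ends. Then press the stand's lever all the way down so that the rings are shut over the plates that stay filed, and let go. Leave the marker, the glue stick and the paint pots where they are.

Things in the scene. Friction and masses are not known exactly. Their poses are not given: they have to be found in the camera images.
- swatch_stand: Grey sheet-steel desk stand, 135 x 190 x 90 mm, fixed, on the left of the bench, its low edge turned to the middle, with a nickel lever-arch mechanism on its sloping deck. Origin on the bench under the middle of the filed plates; +z up, +x toward the high rear edge, +y its left.
- swatch_deck: Deck of the stand, rising 30 deg to the rear: origin on its face, 34 mm above the stand's origin; x up the slope, y left, z its normal. 'Deck' coordinates are (x, y, z) mm in this frame. Edges x -48 to 98, y +-94, 8 mm lip at the low edge. A fixed card pile 54 x 104, 20 high, is centred on the origin. The arches' shaft runs along y at (60, z 8).
- post_left (a point): Tip of the left ring post, at deck (21, 40, 44). The two posts (the other at (21, -40, 44)) are 6 mm thick and stand along deck z through the pile and the plate's holes.
- lever (a joint): Lever angle, rad: 0 shut, lying along deck +y; 1.4 open, standing almost along deck z. Axis: deck x through lever_pivot. Dead centre at about 0.22: below it a spring pulls the lever shut, above it throws it fully open and holds it. At the pad: 5 N to start it from shut; up to 7 N (near 0.7 rad) to press it shut from open.
- lever_pad (a point): Middle of the black ribbed pad at the lever's free end: 36 mm along the lever, 15 mm wide (along deck x: pinch it this way), 10 mm thick. Shut, it is at deck (78, 68, 30), free all round, 25 mm clear under it. It moves on a circle of 143.5 mm about lever_pivot, where it stands 0.084 rad + the lever angle above deck +y.
- lever_pivot (a point): Hinge of the lever, at deck (78, -75, 18), between two small steel cheeks. The lever is a steel strip 9 mm wide.
- arches (a joint): Angle of the two ring arches (6 mm steel wire hoops, up to 60 mm above the deck at y = +-40, driven by the lever), rad: 0 shut on the posts, 0.95 fully open, tilted back up the slope and clear of the posts.
- swatch_plate: Orange rigid plate, 62 x 110 x 6 mm (x, y, z), 55 to 115 g, eight raised colour fields on its face, 10 mm holes at (21, +-40). Origin mid-underside, z out of its face. At first on the pile, posts through its holes: origin at deck (0, 0, 20), up to 2 mm down the slope, axes as the deck's. Grip across its 62 mm, between the posts; the pile below is 4 mm narrower each side.
- swatch_holder: Blue printed easel with two black spring jaws, 90 x 165 x 110 mm, fixed, on the right of the bench, its low edge turned to the middle. Origin on the bench under its middle; +z up, +x toward its high rear edge, +y its left.
- holder_bed: Seat of the holder, rising 30 deg to the rear: origin mid-seat on its surface, 54 mm above the holder's origin; x up the slope, y left, z its normal. A plate pressed home has its origin and axes here (or half turned about z). The seat is 44 (x) x 94 mm and 20 mm high, so fingers on the plate's long edges pass beside it. Pegs 6 mm thick at (-37.5, +-42), 6 mm high, stop the plate sliding down.
- jaw_left (a joint): Outward travel, m, of the black jaw at bed +y: 0 empty, 0.0015 with the plate home under its lip, 0.0045 as the plate's end passes the lip, 0.009 at most. Lead-in sloping 22 deg from 36 mm above the seat, there 6.5 mm beyond the plate's end; lip 8 mm above the seat. Spring 3 to 6 N; both lips together take about 8 to 14 N of push.
- jaw_right (a joint): The same for the jaw at bed -y.
- marker: Bystander: red and white marker, 17 x 135 x 16 mm, lying between stand and holder, pointing away from the robot. Origin at the middle of its underside.
- glue_stick: Bystander: glue stick with orange cap, 27 mm thick, 92 mm high, standing between stand and holder. Origin at the middle of its underside.
- paint_pot_0: Bystander: white paint pot with a red band, 36 mm thick, 42 mm high, on the left of the bench. Origin at the middle of its underside.
- paint_pot_2: Bystander: the like, with a yellow band.

How it is judged:
By the outcome, as a careful person would: the job done as asked, in the order asked, and still so for the second after the job is handed in, with the robot touching nothing.
It also fails if it takes over 58 s, if anything falls off the work surface, if the arm or the gripper's body presses on something with over 40 N, if the wrist force passes 120 N, or if a joint passes its speed limit or range.

## Working session

There is one attempt and no reset: what is moved stays moved. The work goes in short steps, Python scripts to look and compute and a tool call to move; the robot and the scene stay as the last step left them, time stands still between calls to the robot, and variables do not carry over. Pictures are saved under pics/ and viewed, at most 10 in all, crops included, and the job is handed in when it is done.

Besides the shell and the picture viewer there is one more tool, called after "Request:" as name(argument=value, ...), one argument or row to a line, values as JSON. apply_moves: Moves the arm, as the interface text tells. Its arguments: {"type":"object","properties":{"increments":{"type":"array","items":{"type":"number"}},"force":{"type":"number"}},"required":["increments"]}

```bash
mkdir -p pics
python3 - <<'E'
from cell import robot
import cv2,numpy as np
for n in("scene","top"):
    im=robot.capture(n); cv2.imwrite(f"pics/{n}0.png",im[:,:,::-1])
    m=robot.camera_model(n); print(n,np.round(m["mtx"],1).tolist(),np.round(m["R"],4).tolist(),np.round(m["t"],1).tolist())
s=robot.observe(); print(s["position"],s["tcp_rot"],s["time_s"],s["opening"])
E
```

```text
scene [[486.1, 0.0, 282.1], [0.0, 486.1, 210.9], [0.0, 0.0, 1.0]] [[0.6582, -0.7526, 0.0182], [-0.4154, -0.3832, -0.825], [0.6279, 0.5354, -0.5649]] [-253.5, 311.2, 737.9]
top [[439.7, 0.0, 271.2], [0.0, 439.7, 210.7], [0.0, 0.0, 1.0]] [[-0.0243, -0.9997, 0.0007], [-0.9946, 0.0242, -0.1005], [0.1005, -0.0032, -0.9949]] [128.6, 498.8, 980.8]
[125.57191257 509.41121562 247.70650254] [ 1.20599346e-01  9.92701016e-01 -6.78392621e-04 -1.73267890e-04] 0.1 1.000542987848523
```

View pics/scene0.png

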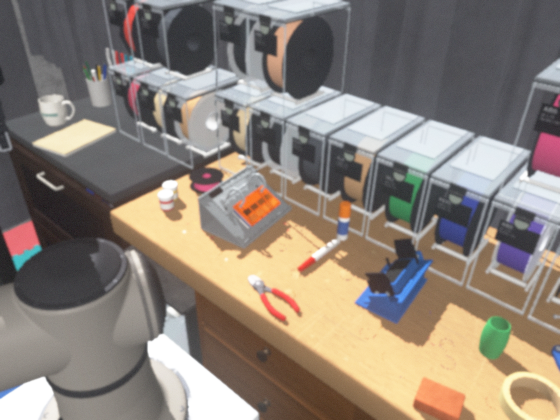

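View pics/top0.png

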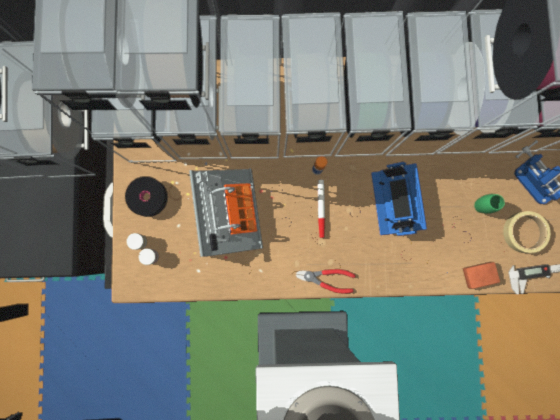

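The scene view shows the stand at about (245,210) with its low edge toward the holder, and the holder at about (398,285). In the top view the orange plate is at about (240,208), the black lever pad at (213,241) and the holder seat at (400,198). The marker is at (321,210), the glue stick at (320,164) and the pots at (135,241) and (148,257).

```bash
cat > h.py <<'E'
from cell import robot
import cv2,numpy as np
from scipy.spatial.transform import Rotation as R
def cam(n):
    m=robot.camera_model(n); return np.array(m["mtx"]),np.array(m["R"]),np.array(m["t"])
def ray(c,uv):
    K,Rc,t=c; d=Rc.T@np.linalg.inv(K)@np.array([uv[0],uv[1],1.]); return -Rc.T@t,d/np.linalg.norm(d)
def onz(c,uv,z):
    o,d=ray(c,uv); return o+d*(z-o[2])/d[2]
def tri(c1,u1,c2,u2):
    o,d=ray(c1,u1);p,e=ray(c2,u2)
    s=np.linalg.lstsq(np.c_[d,-e],p-o,rcond=None)[0]; a=o+d*s[0];b=p+e*s[1]; return (a+b)/2,np.linalg.norm(a-b)
def proj(c,X):
    K,Rc,t=c; q=np.atleast_2d(X)@Rc.T+t; q=q@K.T; return q[:,:2]/q[:,2:]
E
python3 - <<'E'
from h import *
im=cv2.imread("pics/top0.png"); hsv=cv2.cvtColor(im,cv2.COLOR_BGR2HSV)
a=cv2.resize(im[160:265,185:270],None,fx=5,fy=5,interpolation=cv2.INTER_CUBIC);b=cv2.resize(im[155:260,362:432],None,fx=5,fy=5,interpolation=cv2.INTER_CUBIC)
cv2.imwrite("pics/c0.png",np.hstack([a,b]))
K,Rc,t=cam("wrist"); s=robot.observe(); T=R.from_quat(s["tcp_rot"]).as_matrix()
o=-Rc.T@t; print("cam in tool",T.T@(o-s["position"]), "\n",(T.T@Rc.T).round(3)); print(K)
c=cam("top")
m=cv2.inRange(hsv,(3,190,150),(14,255,255)); m[:,:200]=0;m[:,275:]=0;m[:150]=0;m[265:]=0
cn=max(cv2.findContours(m,0,1)[0],key=cv2.contourArea); r=cv2.minAreaRect(cn);print(r,cv2.boxPoints(r))
print("plate at z60",onz(c,r[0],55), "pad",onz(c,(213,241),95),"hold",onz(c,(400,198),54))
E
```

```text
cam in tool [  65.17197044   -0.38934385 -125.73055599] 
 [[-0.001 -0.966 -0.259]
 [ 1.    -0.001  0.   ]
 [-0.    -0.259  0.966]]
[[321.2598872    0.         277.24418786]
 [  0.         321.2598872  205.17986148]
 [  0.           0.           1.        ]]
((240.1399688720703, 207.47998046875), (48.79037094116211, 24.748737335205078), 81.8698959350586) [[224.43997 185.07999]
 [248.93997 181.57999]
 [255.83997 229.87997]
 [231.33997 233.37997]]
plate at z60 [507.67635561 185.3716747   55.        ] pad [433.42952834 241.21917271  95.        ] hold [ 520.38910341 -171.07748268   54.        ]
```

View pics/c0.png

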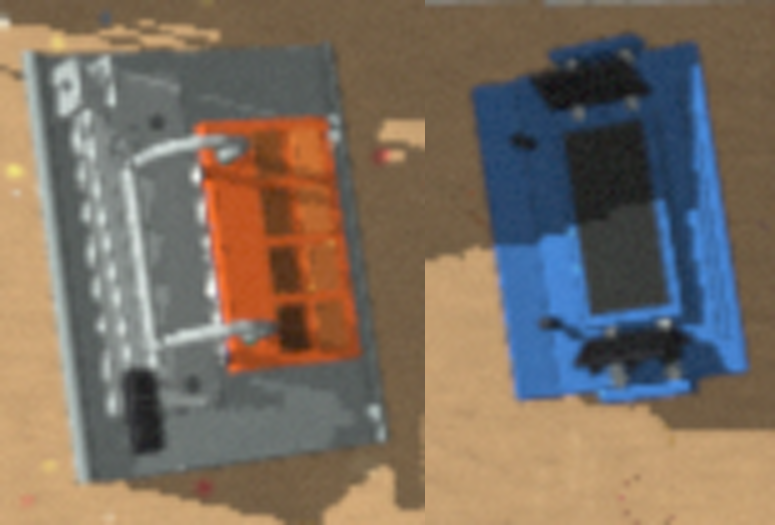

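The crops show the stand's low edge on the right, the pad at crop (143,410), the pivot cheeks at the top left, and the plate with both hoops shut. The holder's seat is at crop (620,215), its low edge toward the stand. Next: look closer with the wrist camera.

Request:
apply_moves(
  increments=[-4.3, -1.7, 0, 0, 0, 0, -1, -4.3, -1.7, 0, 0, 0, 0, -1, -4.3, -1.7, 0, 0, 0, 0, -1, -4.3, -1.7, 0, 0, 0, 0, -1, -4.3, -1.7, 0, 0, 0, 0, -1, -4.3, -1.7, 0, 0, 0, 0, -1, -4.3, -1.7, 0, 0, 0, 0, -1, -4.3, -1.7, 0, 0, 0, 0, -1, -4.3, -1.7, 0, 0, 0, 0, -1, -4.3, -1.7, 0, 0, 0, 0, -1, -4, -1.6, 0, 0, 0, 0, -1, 0, 0, 0, 0, 0, 0, -1, 0, 0, 0, 0, 0, 0, -1],
)

```text
time_s: 1.4
position: [537.5, 215.9, 247.4]
tcp_rot: [0.122, 0.993, -0.0, -0.001]
force: [0.5, 0.3, -0.3]
opening: 1.002
grasp_force: 0.0
```

Run:
```python
from h import *
c=cam("wrist"); im=robot.capture("wrist"); cv2.imwrite("pics/w1.png",im[:,:,::-1]); np.savez("w1.npz",K=c[0],R=c[1],t=c[2])
s=robot.observe(); print(s["position"],s["tcp_rot"],s["force"],s["time_s"],s["joint_positions"])
```

```text
[536.86615032 216.72783185 247.7196078 ] [ 1.20815995e-01  9.92674582e-01 -5.90073426e-05 -8.16648199e-04] [0.20922144 0.44877084 0.40151491] 1.45 [ 2.51087346e-01  4.42865412e-01  1.36974120e+00  4.98351246e-04
  1.33055045e+00 -1.07760414e+00]
```

View pics/w1.png

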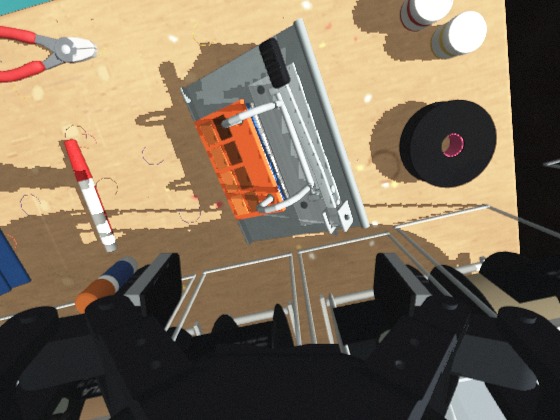

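The wrist view shows the plate with corners near (197,120), (245,100), (285,207) and (235,217). The pad is at (272,60), the rear edge runs from (298,21) to (367,226), and the hoops are shut. I'll crop this for exact corners.

Run:
```python
from h import *
im=cv2.imread("pics/w1.png"); x0,y0=175,10
cv2.imwrite("pics/c1.png",cv2.resize(im[y0:y0+240,x0:x0+200],None,fx=2.5,fy=2.5,interpolation=cv2.INTER_CUBIC))
hsv=cv2.cvtColor(im,cv2.COLOR_BGR2HSV)
m=cv2.inRange(hsv,(3,150,90),(16,255,255)); m[:,:180]=0;m[:,320:]=0;m[240:]=0
m=cv2.morphologyEx(m,cv2.MORPH_CLOSE,np.ones((9,9)))
cn=max(cv2.findContours(m,0,1)[0],key=cv2.contourArea);hull=cv2.convexHull(cn)
for e in(2,4,6): print(cv2.approxPolyDP(hull,e,True)[:,0].tolist())
b=cv2.inRange(hsv,(0,0,0),(180,255,45)); b[:,:255]=0;b[:,295:]=0;b[95:]=0;b[:30]=0
cn=max(cv2.findContours(b,0,1)[0],key=cv2.contourArea);r=cv2.minAreaRect(cn);print("pad",r,cv2.boxPoints(r).round(1).tolist())
```

```text
[[243, 99], [285, 208], [236, 219], [220, 204], [194, 122]]
[[243, 99], [285, 208], [236, 219], [220, 204], [194, 122]]
[[243, 99], [285, 208], [236, 219], [220, 204], [194, 122]]
pad ((273.1500244140625, 62.94999694824219), (48.066619873046875, 17.39252471923828), 71.56504821777344) [[257.29998779296875, 42.900001525878906], [273.79998779296875, 37.400001525878906], [289.0, 83.0], [272.5, 88.5]]
```

View pics/c1.png

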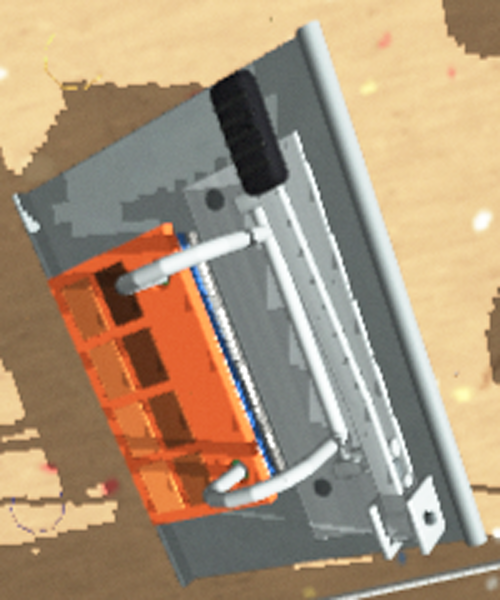

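```bash
cat >> h.py <<'E'
from scipy.optimize import least_squares
def frame(p,h):  # deck/bed frame: x,y,yaw
    return R.from_euler('z',p[2]).as_matrix()@R.from_euler('y',-np.pi/6).as_matrix(), np.array([p[0],p[1],h])
def fit(c,pts,px,isplate,h,p0,ofs=True):
    pts=np.array(pts,float);px=np.array(px,float);isplate=np.array(isplate)
    def f(q):
        M,o=frame(q,h); P=pts.copy()
        if ofs: P[:,0]+=q[3]*isplate
        return (proj(c,P@M.T+o)-px).ravel()
    r=least_squares(f,p0,loss='soft_l1',f_scale=1.5); return r.x,f(r.x).reshape(-1,2)
E
python3 - <<'E'
from h import *
z=np.load("w1.npz");c=(z["K"],z["R"],z["t"])
pts=[(31,55,26),(-31,55,26),(31,-55,26),(-31,-55,26),(78,68,33),(98,94,2),(98,-94,2),(-48,94,8),(-48,-94,8)]
px=[(242.5,99.7),(194.7,122),(284.6,209.5),(236.8,219),(273.5,62.8),(299,22),(365,226.5),(181,89.5),(249,243.2)]
q,r=fit(c,pts,px,[1]*4+[0]*5,34,[500,200,1.71,-1]); print("wrist",q.round(3),"\n",r.round(1))
M,o=frame(q,34)
for n in("post",(21,40,44)),("post2",(21,-40,44)),("pad",(78,68,30)),("pivot",(78,-75,18)):
    X=M@np.array(n[1])+o; print(n[0],X.round(1),proj(c,X).round(1),"top",proj(cam("top"),X).round(1),"scene",proj(cam("scene"),X).round(1))
E
```

```text
wrist [506.313 195.79    1.69    1.739] 
 [[-1.1 -0.1]
 [ 0.4 -0.4]
 [ 0.1  1.2]
 [ 0.7  0.9]
 [-0.3  1.2]
 [ 0.9 -2.7]
 [ 2.3 -0.1]
 [-1.9 -1.5]
 [-1.9  1.7]]
post [467.1 187.2  82.6] [[226.6 123.9]] top [[238.7 224.9]] scene [[243.8 200.7]]
post2 [546.5 196.8  82.6] [[260.2 206.2]] top [[233.7 188.4]] scene [[264.9 185.6]]
pad [432.5 239.9  99. ] [[275.   63.8]] top [[213.4 241.4]] scene [[215.8 192. ]]
pivot [573.8 262.9  88.6] [[336.3 218.8]] top [[202.6 176.2]] scene [[252.7 169.6]]
```

Run:
```python
from h import *
z=np.load("w1.npz");c=(z["K"],z["R"],z["t"])
pts=[(31,55,26),(-31,55,26),(31,-55,26),(-31,-55,26),(78,68,33),(21,40,45),(21,-40,45)]
px=[(242.5,99.7),(194.7,122),(284.6,209.5),(236.8,219),(273.5,62.8),(225.5,123.5),(261,207.7)]
q,r=fit(c,pts,px,[1]*4+[0]*3,34,[500,200,1.71,-1]); print("wrist",q.round(3),"\n",r.round(1))
np.save("stand.npy",q[:3])
M,o=frame(q,34)
s=robot.observe();T=R.from_quat(s["tcp_rot"]).as_matrix();print("tool axes\n",T.round(3))
# grasp target: lever radius r, backoff b, tilt a from deck normal
a=np.pi/4; zt=M@[0,-np.sin(a),-np.cos(a)]
for sg in(1,-1):
    yt=sg*M[:,0]; xt=np.cross(yt,zt); G=np.c_[xt,yt,zt]; print(sg,"rotvec deg",np.degrees(R.from_matrix(T.T@G).as_rotvec()).round(1),"x axis",xt.round(2))
```

```text
wrist [505.996 196.337   1.693   1.023] 
 [[-1.4 -0.4]
 [ 0.2 -0.5]
 [ 0.1  0.8]
 [ 0.8  0.6]
 [ 0.   0.5]
 [ 0.8  0.1]
 [-0.8 -1.6]]
tool axes
 [[-0.971  0.24  -0.002]
 [ 0.24   0.971  0.   ]
 [ 0.002 -0.    -1.   ]]
1 rotvec deg [-35.9 -38.1  -7.7] x axis [-0.74  0.26 -0.61]
-1 rotvec deg [-55.5  52.3 154.9] x axis [ 0.74 -0.26  0.61]
```

```bash
cat >> h.py <<'E'
def plan(G,X,T0=None,p0=None):
    s=robot.observe();T=R.from_quat(s["tcp_rot"]).as_matrix() if T0 is None else T0
    p=np.array(s["position"]) if p0 is None else p0
    print("turn deg",np.degrees(R.from_matrix(T.T@G).as_rotvec()).round(2),"then shift cm",(G.T@(np.asarray(X)-p)/10).round(2),"world",np.round(X,1))
def lev_G(M,a): 
    z=M@[0,-np.sin(a),-np.cos(a)]; return np.c_[np.cross(M[:,0],z),M[:,0],z]
def lev_X(M,o,a,th,r=150,b=4):
    f=.084+th; return M@[78,-75+r*np.cos(f)+b*np.sin(a),18+r*np.sin(f)+b*np.cos(a)]+o
E
python3 - <<'E'
from h import *
M,o=frame(np.load("stand.npy"),34);a=np.pi/6;G=lev_G(M,a)
X=lev_X(M,o,a,0); plan(G,X-G[:,2]*70); print(X.round(1),G.round(2).tolist())
E
```

```text
turn deg [-34.18 -23.63 -12.13] then shift cm [16.63 -4.31 -0.11] world [392.9 202.8 155. ]
[423.9 237.2 102.5] [[-0.89, -0.11, 0.44], [0.14, 0.86, 0.49], [-0.43, 0.5, -0.75]]
```

Request:
apply_moves(
  increments=[0, 0, 0, -5.7, -3.94, -2.02, 0.25, 0, 0, 0, -5.7, -3.94, -2.02, 0.25, 0, 0, 0, -5.7, -3.94, -2.02, 0.25, 0, 0, 0, -5.7, -3.94, -2.02, 0.25, 0, 0, 0, -5.7, -3.94, -2.02, 0.25, 0, 0, 0, -5.7, -3.94, -2.02, 0.25, 4.15, -1.08, 0, 0, 0, 0, 0.25, 4.15, -1.08, 0, 0, 0, 0, 0.25, 4.15, -1.08, 0, 0, 0, 0, 0.25, 4.15, -1.08, 0, 0, 0, 0, 0.25, 0, 0, 0, 0, 0, 0, 0.25, 0, 0, 0, 0, 0, 0, 0.25],
)

```text
time_s: 2.65
position: [388.2, 204.4, 160.8]
tcp_rot: [0.015, 0.944, 0.25, 0.216]
force: [0.9, -1.0, 0.2]
opening: 0.374
grasp_force: 0.0
```

Run:
```python
from h import *
M,o=frame(np.load("stand.npy"),34);a=np.pi/6;G=lev_G(M,a)
X=lev_X(M,o,a,0); plan(G,X); print(robot.observe()["joint_positions"],robot.observe()["opening"])
c=cam("wrist"); im=robot.capture("wrist"); cv2.imwrite("pics/w2.png",im[:,:,::-1]); print(proj(c,[lev_X(M,o,a,0,143.5,0),M@[78,-75,18]+o,M@[21,40,44]+o]).round(1))
```

```text
turn deg [-1.96 -2.05 -0.72] then shift cm [-0.19 -0.48  7.56] world [423.9 237.2 102.5]
[-0.03849209  0.14232754  2.35505195  1.26400033  0.52965805 -2.67383716] 0.3735154439658215
[[275.  232.2]
 [279.8 318. ]
 [196.9 272.7]]
```

View pics/w2.png

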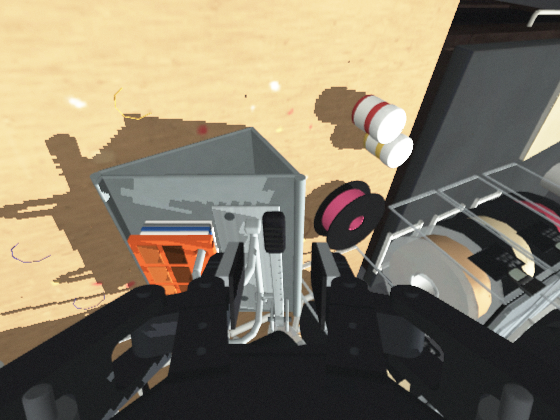

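The picture shows the pad at (273,231) against a predicted (275,232), centred between the fingers at about (240) and (322). I'll finish the approach and pinch it.

Request:
apply_moves(
  increments=[-0.2, -0.48, 0, -1.96, -2.05, -0.72, 0.25, 0, 0, 2, 0, 0, 0, 0.25, 0, 0, 2, 0, 0, 0, 0.25, 0, 0, 2, 0, 0, 0, 0.25, 0, 0, 1.5, 0, 0, 0, 0.25, 0, 0, 0, 0, 0, 0, 0.25, 0, 0, 0, 0, 0, 0, 1, 0, 0, 0, 0, 0, 0, 1, 0, 0, 0, 0, 0, 0, 1, 0, 0, 0, 0, 0, 0, 1],
  force=60,
)

```text
time_s: 3.7
position: [429.1, 232.9, 111.5]
tcp_rot: [0.013, 0.938, 0.259, 0.229]
force: [6.0, -10.3, -13.1]
opening: 0.148
grasp_force: 58.6
```

Run:
```python
from h import *
M,o=frame(np.load("stand.npy"),34);a=np.pi/6;G=lev_G(M,a)
s=robot.observe();print(s["opening"],s["grasp_force"],s["force"]);plan(G,lev_X(M,o,a,0))
P=[G.T@lev_X(M,o,a,t)/10 for t in np.arange(0,1.01,.1)]
print(np.diff(P,axis=0).round(2))
```

```text
0.14801787061240318 58.57747308444232 [  6.00291619 -10.25985849 -13.11206816]
turn deg [-0.81 -0.55 -0.29] then shift cm [ 0.91 -0.03  0.65] world [423.9 237.2 102.5]
[[-0.92 -0.   -1.19]
 [-1.03  0.   -1.09]
 [-1.13  0.   -0.98]
 [-1.23  0.   -0.86]
 [-1.31 -0.   -0.74]
 [-1.37  0.   -0.6 ]
 [-1.43  0.   -0.46]
 [-1.47  0.   -0.32]
 [-1.49  0.   -0.17]
 [-1.5  -0.   -0.02]]
```

Request:
apply_moves(
  increments=[-0.44, 0, -0.57, 0, 0, 0, 1, -0.44, 0, -0.57, 0, 0, 0, 1, -0.49, 0, -0.52, 0, 0, 0, 1, -0.49, 0, -0.52, 0, 0, 0, 1, -0.54, 0, -0.47, 0, 0, 0, 1, -0.54, 0, -0.47, 0, 0, 0, 1, -0.58, 0, -0.41, 0, 0, 0, 1, -0.58, 0, -0.41, 0, 0, 0, 1, -0.62, 0, -0.35, 0, 0, 0, 1, -0.62, 0, -0.35, 0, 0, 0, 1, -0.65, 0, -0.29, 0, 0, 0, 1, -0.65, 0, -0.29, 0, 0, 0, 1],
)

```text
time_s: 4.9
position: [467.6, 197.6, 180.2]
tcp_rot: [0.013, 0.938, 0.259, 0.231]
force: [12.0, -11.0, -11.7]
opening: 0.141
grasp_force: 58.7
```

Run:
```python
from h import *
M,o=frame(np.load("stand.npy"),34);a=np.pi/6;G=lev_G(M,a)
s=robot.observe();print(s["opening"],s["grasp_force"],G.T@s["force"],s["joint_positions"]);plan(G,lev_X(M,o,a,.6))
im=robot.capture("scene"); top=robot.capture("top")
A=cv2.resize(im[140:260,170:310],None,fx=3.5,fy=3.5,interpolation=cv2.INTER_CUBIC);cv2.imwrite("pics/s3.png",A[:,:,::-1])
```

```text
0.14089405063729626 58.736485086058394 [ -7.1246277  -16.59417798   8.71124338] [-0.06253473  0.2209801   2.17980225  1.17745702  0.57968622 -2.57965796]
turn deg [-0.8  -0.28 -0.22] then shift cm [ 0.83 -0.02  0.38] world [461.9 200.4 173.7]
```

View pics/s3.png

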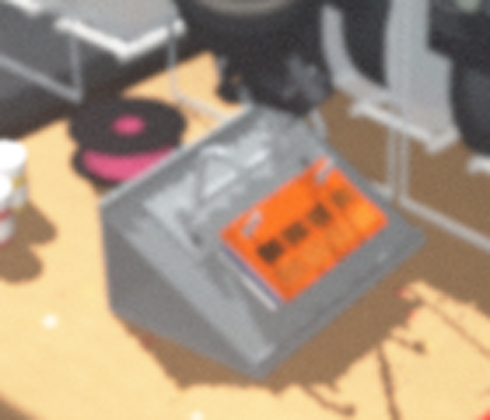

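The scene crop shows both hoops tilted back clear of the posts, so the rings are open. I'll release the lever and back off, then look.

Request:
apply_moves(
  increments=[0, 0, 0, 0, 0, 0, 0.25, 0, 0, 0, 0, 0, 0, 0.25, 0, 0, 0, 0, 0, 0, 0.25, 0, 0, -3, 0, 0, 0, -0.2, 0, 0, -3, 0, 0, 0, -0.6, 0, 0, -3, 0, 0, 0, -0.6, 0, 0, -3, 0, 0, 0, -0.6],
)

```text
time_s: 5.7
position: [411.7, 142.9, 271.8]
tcp_rot: [0.01, 0.937, 0.263, 0.228]
force: [-0.6, -0.1, -0.0]
opening: 0.798
grasp_force: 0.0
```

```bash
cat >> h.py <<'E'
def dn_G(M,sy=1):  # tool z = -normal, tool y = sy*slope
    return np.c_[sy*M[:,1],sy*M[:,0],-M[:,2]]
E
python3 - <<'E'
from h import *
M,o=frame(np.load("stand.npy"),34);G=dn_G(M)
s=robot.observe();print(s["opening"],s["force"],s["joint_positions"]);plan(G,M@[0,0,120]+o)
E
```

```text
0.7979066031538529 [-0.58413469 -0.13586976 -0.01748886] [-0.27957264 -0.06240447  2.161914    0.85479953  0.89497109 -2.33476837]
turn deg [-0.24 29.31 -0.24] then shift cm [-10.01  -8.29  10.68] world [513.3 136.8 137.9]
```

Request:
apply_moves(
  increments=[0, 0, 0, 0, 7.3, 0, -0.75, 0, 0, 0, 0, 7.3, 0, -0.75, 0, 0, 0, 0, 7.3, 0, -0.75, 0, 0, 0, 0, 7.3, 0, -0.75, 0, -4.15, 0, 0, 0, 0, -0.75, 0, -4.15, 0, 0, 0, 0, -0.75, -5, 0, 0, 0, 0, 0, -0.75, -5, 0, 0, 0, 0, 0, -0.75, 0, 0, 3.5, 0, 0, 0, -0.75, 0, 0, 3.5, 0, 0, 0, -0.75, 0, 0, 3.5, 0, 0, 0, -0.75, 0, 0, 0, 0, 0, 0, -0.75, 0, 0, 0, 0, 0, 0, -0.75],
)

```text
time_s: 7.0
position: [514.4, 135.2, 139.0]
tcp_rot: [-0.056, 0.965, 0.257, -0.015]
force: [0.1, -0.9, -0.1]
opening: 0.876
grasp_force: 0.0
```

Run:
```python
from h import *
M,o=frame(np.load("stand.npy"),34);G=dn_G(M)
s=robot.observe();print(s["opening"],s["force"],s["joint_positions"]);plan(G,M@[0,0,29]+o)
c=cam("wrist"); im=robot.capture("wrist"); cv2.imwrite("pics/w4.png",im[:,:,::-1])
print(proj(c,np.array([(31,55,26),(-31,55,26),(31,-55,26),(-31,-55,26),(21,40,44),(21,-40,44)])@M.T+o).round(1))
```

```text
0.8756484861562135 [ 0.07431391 -0.89014691 -0.14578071] [-0.16563429  0.52028667  1.69772842  0.55208981  1.14665226 -2.14205225]
turn deg [-0.13  0.11 -0.29] then shift cm [0.09 0.1  9.28] world [507.8 181.9  59.1]
[[325.  133. ]
 [233.  133.5]
 [320.2 280.7]
 [238.9 281. ]
 [312.4 158.7]
 [309.7 273.9]]
```

View pics/w4.png

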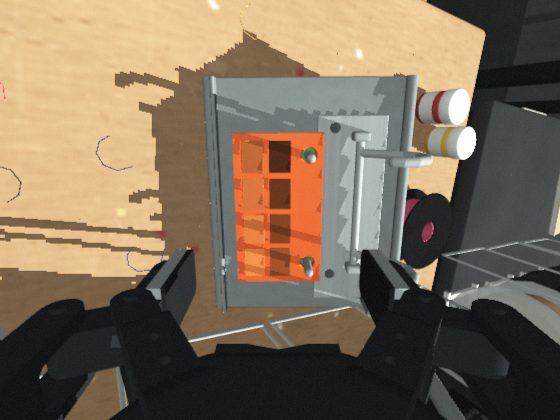

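The plate's corners are at (234,133), (325,133), (239,281) and (321,280), within a pixel or two of the prediction. The posts are free at (310,156) and (307,268), and the hoops lie back. I'll go down and grip.

Request:
apply_moves(
  increments=[0.1, 0.1, 2.5, 0, 0, 0, -0.75, 0, 0, 2.5, 0, 0, 0, -0.75, 0, 0, 2.2, 0, 0, 0, -0.75, 0, 0, 1, 0, 0, 0, -0.75, 0, 0, 1, 0, 0, 0, -0.75, 0, 0, 0, 0, 0, 0, -0.75, 0, 0, 0, 0, 0, 0, 1, 0, 0, 0, 0, 0, 0, 1, 0, 0, 0, 0, 0, 0, 1, 0, 0, 0, 0, 0, 0, 1],
  force=80,
)

```text
time_s: 8.05
position: [509.0, 180.4, 60.9]
tcp_rot: [-0.056, 0.965, 0.257, -0.014]
force: [-2.1, -3.7, 4.8]
opening: 0.698
grasp_force: 85.2
```

Run:
```python
from h import *
M,o=frame(np.load("stand.npy"),34);G=dn_G(M)
s=robot.observe();print(s["opening"],s["grasp_force"],G.T@s["force"]);plan(G,M@[0,0,29]+o)
```

```text
0.6980150080738357 85.19095659255981 [ 2.49395684 -0.5371239  -5.83108999]
turn deg [-0.17  0.3  -0.27] then shift cm [0.11 0.06 0.24] world [507.8 181.9  59.1]
```

Request:
apply_moves(
  increments=[0, 0, -0.3, 0, 0, 0, 1, 0, 0, -0.5, 0, 0, 0, 1, 0, 0, -0.5, 0, 0, 0, 1, 0, 0, -0.5, 0, 0, 0, 1, 0, 0, -0.5, 0, 0, 0, 1, 0, 0, -0.5, 0, 0, 0, 1, 0, 0, -1, 0, 0, 0, 1, 0, 0, -2, 0, 0, 0, 1, 0, 0, -3, 0, 0, 0, 1, 0, 0, -4, 0, 0, 0, 1, 0, 0, -4, 0, 0, 0, 1, 0, 0, 0, 0, 0, 0, 1],
)

```text
time_s: 9.25
position: [520.6, 95.5, 209.8]
tcp_rot: [-0.056, 0.965, 0.256, -0.01]
force: [-0.7, 0.5, -1.1]
opening: 0.686
grasp_force: 86.0
```

Run:
```python
from h import *
s=robot.observe();print(s["opening"],s["grasp_force"],s["force"],s["position"])
K=cam("wrist"); im=robot.capture("wrist"); cv2.imwrite("pics/w5.png",im[:,:,::-1])
# holder from top picture
c=cam("top"); t=cv2.imread("pics/top0.png"); hsv=cv2.cvtColor(t,cv2.COLOR_BGR2HSV)
m=cv2.inRange(hsv,(95,120,40),(125,255,255)); m[:,:365]=0;m[:,432:]=0;m[:155]=0;m[245:]=0
cn=max(cv2.findContours(m,0,1)[0],key=cv2.contourArea);r=cv2.minAreaRect(cn);print(r)
```

```text
0.6860339950226148 86.04090213775635 [-0.65047474  0.50463205 -1.07947855] [520.58240981  95.52580243 209.79927705]
((398.4417419433594, 199.09939575195312), (71.28620910644531, 45.970787048339844), 81.72411346435547)
```

View pics/w5.png

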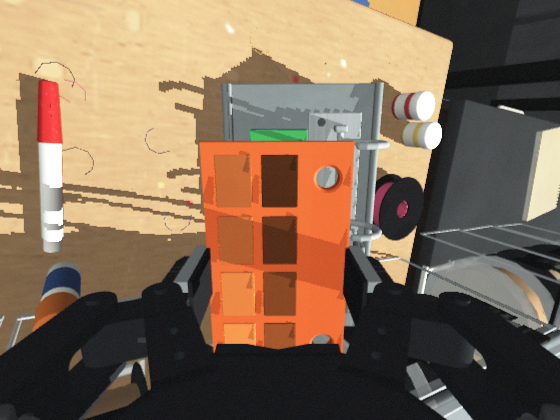

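The plate is square in the grip, its outer edge at (200,143) to (355,142), with no post or hoop caught. I'll level the tool and go beside the holder for a measuring look.

Request:
apply_moves(
  increments=[0, 0, -2, 7.5, 0, 0, 1, 0, 0, -2, 7.5, 0, 0, 1, 0, 0, 0, 7.5, 0, 0, 1, 0, 0, 0, 7.5, 0, 0, 1, 0, -3, 0, 0, 0, 0, 1, 0, -3, 0, 0, 0, 0, 1, 0, -3, 0, 0, 0, 0, 1, 0, -3, 0, 0, 0, 0, 1, 0, 0, 0, 0, 0, 0, 1, 0, 0, 0, 0, 0, 0, 1],
)

```text
time_s: 10.3
position: [533.1, -38.4, 240.0]
tcp_rot: [-0.057, 0.998, -0.001, -0.001]
force: [-0.4, -0.9, -0.9]
opening: 0.688
grasp_force: 86.2
```

Run:
```python
from h import *
c=cam("wrist"); s=robot.observe(); im=robot.capture("wrist")[:,:,::-1]; np.savez("w6.npz",K=c[0],R=c[1],t=c[2])
cv2.imwrite("pics/w6full.png",im)
print(s["position"],s["tcp_rot"]); p=proj(c,[520,-171,54])[0]; print(p)
x0=int(max(0,min(360,p[0]-100)));y0=int(max(0,min(220,p[1]-90)))
print(x0,y0); cv2.imwrite("pics/w6.png",cv2.resize(im[y0:y0+200,x0:x0+200],None,fx=3,fy=3,interpolation=cv2.INTER_CUBIC))
```

```text
[533.10515109 -38.39658793 240.0147768 ] [-5.73324263e-02  9.98354136e-01 -6.63761755e-04 -1.25384059e-03]
[143.39447729 159.3613593 ]
43 69
```

View pics/w6.png

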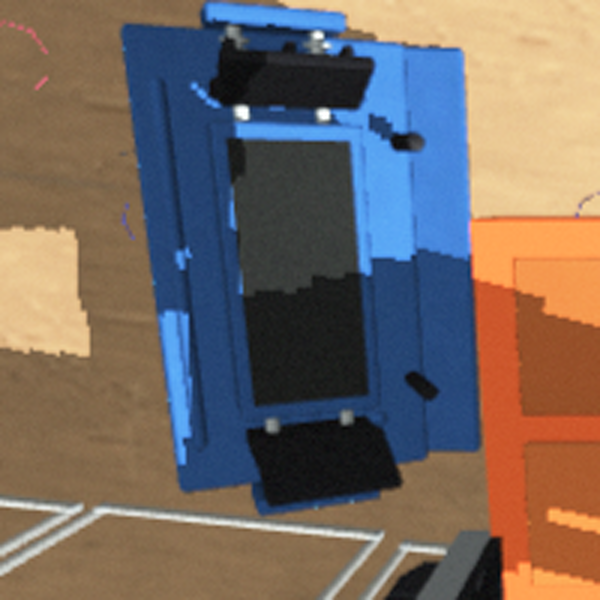

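The crop shows the holder's dark seat insert with corners (234,140), (350,141), (368,398) and (252,405). The pegs are at about (406,142) and (422,385), and both jaws are unobstructed. I'll fit the holder pose from these and cross-check it in the top view.

Run:
```python
from h import *
z=np.load("w6.npz");c=(z["K"],z["R"],z["t"]);ct=cam("top")
px=np.array([(234,140),(350,141),(368,398),(252,405),(406,142),(422,385)])/3+[43,69]
pt=(np.array([(568,135),(640,122),(668,302),(592,312)])-[425,0])/5+[362,155]
def P(q): 
    M,o=frame(q,54);a,b=q[3:5]
    return np.array([(a,-b,0),(-a,-b,0),(-a,b,0),(a,b,0),(-37.5,-42,3),(-37.5,42,3)])@M.T+o
for n,f in (("wrist",lambda q:(proj(c,P(q))-px).ravel()),("top",lambda q:(proj(ct,P(q)[:4])-pt).ravel()),("both",lambda q:np.r_[(proj(c,P(q))-px).ravel(),(proj(ct,P(q)[:4])-pt).ravel()])):
    r=least_squares(f,[520,-171,-1.45,20,44],loss='soft_l1');print(n,r.x.round(3));
    if n!="top":print(f(r.x).reshape(-1,2).round(1).tolist())
    if n=="wrist": np.save("hold.npy",r.x[:3]); q=r.x
M,o=frame(q,54);G=dn_G(M,-1)
# plate in tool: rays through visible outer corners of picture w5 onto tool plane z=5.4
cam_o=np.array([65.17,-.39,-125.73]);Rt=np.array([[-.001,-.966,-.259],[1,-.001,0],[0,-.259,.966]])
for u in((200,143),(355,142),(212,345),(344,345)):
    d=Rt@np.array([(u[0]-277.24)/321.26,(u[1]-205.18)/321.26,1]);print("corner tool",(cam_o+d*(5.4-cam_o[2])/d[2]).round(1))
plan(G,M@[0,0,100]+o)
```

```text
wrist [ 521.073 -171.216   -1.481   17.737   41.869]
[[-2.5, -0.6], [-0.4, 0.1], [-0.7, -1.2], [0.2, 0.2], [2.5, 0.2], [1.4, 2.0]]
top [ 519.279 -171.752   17.368  -16.415  -40.355]
both [ 520.912 -171.227   -1.484   16.624   41.244]
[[-1.0, -0.1], [-1.4, 0.7], [-2.0, -1.8], [1.3, -0.8], [2.6, 0.2], [1.2, 2.0], [19.7, 33.0], [-9.8, 37.7], [-20.5, -34.5], [9.6, -39.2]]
corner tool [ 55.9 -31.4   5.4]
corner tool [56.2 30.8  5.4]
corner tool [-39.2 -31.7   5.4]
corner tool [-39.3  31.5   5.4]
turn deg [29.92  0.27  1.49] then shift cm [ 2.4  -2.1  12.72] world [ 516.6 -121.4  140.6]
```

Request:
apply_moves(
  increments=[0, 0, 0, 7.48, 0.07, 0.37, 1, 0, 0, 0, 7.48, 0.07, 0.37, 1, 0, 0, 0, 7.48, 0.07, 0.37, 1, 0, 0, 0, 7.48, 0.07, 0.37, 1, 2.3, -2.1, 2.5, 0, 0, 0, 1, 0, 0, 3, 0, 0, 0, 1, 0, 0, 3, 0, 0, 0, 1, 0, 0, 2.5, 0, 0, 0, 1, 0, 0, 0, 0, 0, 0, 1, 0, 0, 0, 0, 0, 0, 1],
  force=110,
)

```text
time_s: 11.35
position: [517.6, -112.7, 156.6]
tcp_rot: [-0.043, 0.965, -0.259, 0.012]
force: [0.7, 0.9, -0.6]
opening: 0.684
grasp_force: 117.8
```

```bash
cat >> h.py <<'E'
def place(bx,h,by=0):
    M,o=frame(np.load("hold.npy"),54);G=dn_G(M,-1); plan(G,M@[bx,by,h]+o-G@[1.1,0,11.4])
    s=robot.observe();print("tool force",(G.T@s["force"]).round(1),"open",s["opening"],"bed pos of plate",(M.T@(np.array(s["position"])+R.from_quat(s["tcp_rot"]).as_matrix()@[1.1,0,11.4]-o)).round(1))
E
python3 -c "
from h import *
place(1,45);print(robot.observe()['joint_positions'])
c=cam('wrist');im=robot.capture('wrist')[:,:,::-1];cv2.imwrite('pics/w7.png',im)
M,o=frame(np.load('hold.npy'),54)
print('jaw tips proj',proj(c,np.array([(15,-61,36),(-15,-61,36),(0,-55,8)])@M.T+o).round(0).tolist())
hs=cv2.cvtColor(im,cv2.COLOR_BGR2HSV);g=cv2.cvtColor(im,cv2.COLOR_BGR2GRAY)
m=cv2.inRange(hs,(3,150,60),(16,255,255));cn=max(cv2.findContours(m,0,1)[0],key=cv2.contourArea);print('plate box',cv2.boundingRect(cn))
for col in (235,255,277,300,320): print(col,g[20:160:4,col].tolist())
"
```

```text
turn deg [-0.04  0.08  0.  ] then shift cm [ 0.06 -0.04  6.18] world [ 519.7 -143.9  103.3]
tool force [-0.8  1.1  0.1] open 0.6840547648140278 bed pos of plate [  0.6   0.7 106.8]
[-0.0822836   0.45560134  1.75586905 -0.65495816  0.94315373 -1.34586324]
jaw tips proj [[255.0, 123.0], [303.0, 123.0], [279.0, 131.0]]
plate box (200, 141, 152, 212)
235 [199, 203, 202, 197, 198, 198, 200, 193, 197, 196, 194, 194, 195, 99, 100, 102, 103, 97, 98, 99, 95, 68, 62, 68, 63, 64, 59, 68, 63, 65, 65, 112, 114, 112, 93]
255 [206, 196, 199, 203, 202, 201, 197, 201, 198, 199, 201, 195, 195, 199, 195, 100, 100, 100, 97, 68, 62, 47, 60, 28, 24, 24, 20, 15, 9, 25, 61, 113, 115, 114, 113]
277 [203, 200, 201, 201, 195, 200, 199, 199, 193, 198, 198, 193, 197, 198, 192, 103, 98, 102, 98, 149, 147, 50, 67, 18, 23, 47, 29, 18, 12, 31, 57, 209, 208, 205, 112]
300 [195, 199, 199, 194, 191, 194, 198, 200, 193, 192, 195, 200, 193, 191, 199, 196, 202, 196, 189, 145, 148, 93, 142, 16, 28, 46, 29, 29, 23, 51, 53, 213, 214, 213, 212]
320 [199, 196, 194, 193, 197, 195, 193, 193, 197, 197, 194, 196, 195, 194, 193, 194, 195, 193, 194, 188, 102, 101, 147, 145, 146, 144, 146, 146, 148, 76, 68, 217, 215, 216, 216]
```

Request:
apply_moves(
  increments=[0.06, -0.04, 2, 0, 0, 0, 1, 0, 0, 2, 0, 0, 0, 1, 0, 0, 2, 0, 0, 0, 1, 0, 0, 1, 0, 0, 0, 1, 0, 0, 1, 0, 0, 0, 1, 0, 0, 0.5, 0, 0, 0, 1, 0, 0, 0.5, 0, 0, 0, 1, 0, 0, 0, 0, 0, 0, 1, 0, 0, 0, 0, 0, 0, 1],
)

```text
time_s: 12.3
position: [521.4, -158.9, 79.2]
tcp_rot: [-0.043, 0.965, -0.259, 0.013]
force: [0.2, 0.2, -0.4]
opening: 0.676
grasp_force: 117.9
```

```bash
python3 -c "
from h import *
place(1,0)"
```

```text
turn deg [-0.09  0.12 -0.06] then shift cm [0.04 0.1  1.65] world [ 521.7 -166.3   64.4]
tool force [-0.3  0.4  0.3] open 0.6757489835597547 bed pos of plate [ 2.1  0.4 16.5]
```

Request:
apply_moves(
  increments=[0, 0.08, 0.3, 0, 0, 0, 1, 0, 0, 0.3, 0, 0, 0, 1, 0, 0, 0.3, 0, 0, 0, 1, 0, 0, 0.2, 0, 0, 0, 1, 0, 0, 0.2, 0, 0, 0, 1, 0, 0, 0.2, 0, 0, 0, 1, 0, 0, 0.2, 0, 0, 0, 1, 0, 0, 0, 0, 0, 0, 1],
)

```text
time_s: 13.1
position: [522.2, -166.3, 64.7]
tcp_rot: [-0.043, 0.965, -0.259, 0.013]
force: [-3.1, 6.8, 10.2]
opening: 0.68
grasp_force: 122.2
```

```bash
python3 -c "
from h import *
place(1,0)"
```

```text
turn deg [-0.11  0.16 -0.06] then shift cm [0.05 0.02 0.03] world [ 521.7 -166.3   64.4]
tool force [  2.5   1.  -12.4] open 0.6804452059081881 bed pos of plate [1.2 0.5 0.3]
```

Request:
apply_moves(
  increments=[0, 0, 0.1, 0, 0, 0, 1, 0, 0, 0.1, 0, 0, 0, 1, 0, 0, 0.1, 0, 0, 0, 1, 0, 0, 0, 0, 0, 0, 1, 0, 0, 0, 0, 0, 0, 1],
)

```text
time_s: 13.6
position: [522.3, -166.4, 64.6]
tcp_rot: [-0.043, 0.965, -0.26, 0.014]
force: [-12.5, 23.8, 34.8]
opening: 0.677
grasp_force: 125.5
```

```bash
python3 -c "
from h import *
place(1,0)"
```

```text
turn deg [-0.17  0.25 -0.09] then shift cm [0.05 0.02 0.01] world [ 521.7 -166.3   64.4]
tool force [ 10.4   4.1 -42.5] open 0.6770112959216923 bed pos of plate [1.2 0.6 0.1]
```

Request:
apply_moves(
  increments=[0, 0, -0.3, 0, 0, 0, 1, 0, 0, 0, 0, 0, 0, -0.7, 0, 0, 0, 0, 0, 0, -0.7, 0, 0, 0, 0, 0, 0, -0.7, 0, 0, -1, 0, 0, 0, -0.7, 0, 0, -2, 0, 0, 0, -0.7, 0, 0, -3, 0, 0, 0, -0.7, 0, 0, -3, 0, 0, 0, -0.7, 0, 0, -2, 0, 0, 0, -0.7, 0, 0, 0, 0, 0, 0, -0.7, 0, 0, 0, 0, 0, 0, -0.7],
)

```text
time_s: 14.7
position: [516.9, -111.7, 159.0]
tcp_rot: [-0.043, 0.965, -0.259, 0.013]
force: [0.3, -0.2, 0.3]
opening: 0.848
grasp_force: 0.0
```

Run:
```python
from h import *
place(1,100)
c=cam('wrist');im=robot.capture('wrist')[:,:,::-1];cv2.imwrite('pics/w8.png',im)
M,o=frame(np.load('hold.npy'),54)
hs=cv2.cvtColor(im,cv2.COLOR_BGR2HSV)
m=cv2.inRange(hs,(3,150,60),(16,255,255));m[330:]=0;m=cv2.morphologyEx(m,cv2.MORPH_CLOSE,np.ones((9,9)))
cn=max(cv2.findContours(m,0,1)[0],key=cv2.contourArea);h=cv2.convexHull(cn);q=cv2.approxPolyDP(h,5,True)[:,0];print(q.tolist())
for z in(6,14): print(z,proj(c,np.array([(32,-55,z),(-30,-55,z),(-30,55,z),(32,55,z)])@M.T+o).round(0).tolist())
for u in q:  # bed coordinates on face plane z=6
    O,d=ray(c,u);O=M.T@(O-o);d=M.T@d;print((O+d*(6-O[2])/d[2]).round(1))
```

```text
turn deg [-0.07  0.13 -0.04] then shift cm [ 0.   -0.02  0.93] world [ 517.3 -116.5  151. ]
tool force [-0.3 -0.3 -0.2] open 0.8484971655485337 bed pos of plate [8.000e-01 1.000e-01 1.093e+02]
[[307, 131], [317, 210], [315, 269], [245, 269], [239, 259], [235, 132]]
6 [[235.0, 132.0], [320.0, 132.0], [316.0, 270.0], [240.0, 270.0]]
14 [[234.0, 132.0], [322.0, 132.0], [317.0, 274.0], [239.0, 274.0]]
[-20.4 -55.6   6. ]
[-29.5   4.3   6. ]
[-29.4  54.5   6. ]
[27.9 54.4  6. ]
[32.5 45.5  6. ]
[ 32.1 -55.    6. ]
```

Request:
apply_moves(
  increments=[3.5, 0, 0, 0, 0, 0, 1, 0, 0, 2, 0, 0, 0, 1, 0, 0, 2, 0, 0, 0, 1, 0, 0, 2, 0, 0, 0, 1, 0, 0, 2, 0, 0, 0, 1, 0, 0, 0.7, 0, 0, 0, 1, 0, 0, 0.3, 0, 0, 0, 1, 0, 0, 0.2, 0, 0, 0, 1, 0, 0, 0.2, 0, 0, 0, 1, 0, 0, 0.2, 0, 0, 0, 1, 0, 0, 0.2, 0, 0, 0, 1, 0, 0, 0, 0, 0, 0, 1],
  force=40,
)

```text
time_s: 15.95
position: [487.0, -163.6, 74.6]
tcp_rot: [-0.043, 0.965, -0.259, 0.013]
force: [-1.1, 1.7, 3.7]
opening: -0.001
grasp_force: 2.0
```

```bash
cat >> h.py <<'E'
def bedtcp():
    M,o=frame(np.load("hold.npy"),54);s=robot.observe();print("TCP bed",(M.T@(np.array(s["position"])-o)).round(1),"F bed",(M.T@s["force"]).round(1),s["opening"])
E
python3 -c "
from h import *
bedtcp()"
```

```text
TCP bed [  1.1 -33.2  23.2] F bed [ 0.3 -0.9  4.2] -0.0009336789804689325
```

Request:
apply_moves(
  increments=[0, 0, 0.1, 0, 0, 0, 1, 0, 0, 0.1, 0, 0, 0, 1, 0, 0, 0, 0, 0, 0, 1, 0, 0, -2, 0, 0, 0, 1, -3.5, 0, 0, 0, 0, 0, 1, -3.5, 0, 0, 0, 0, 0, 1, 0, 0, 1, 0, 0, 0, 1, 0, 0, 0.7, 0, 0, 0, 1, 0, 0, 0.2, 0, 0, 0, 1, 0, 0, 0.1, 0, 0, 0, 1, 0, 0, 0, 0, 0, 0, 1],
)

```text
time_s: 17.05
position: [556.2, -157.0, 74.5]
tcp_rot: [-0.043, 0.965, -0.259, 0.014]
force: [-4.2, 15.8, 20.9]
opening: 0.001
grasp_force: 13.2
```

```bash
python3 -c "
from h import *
bedtcp()
M,o=frame(np.load('stand.npy'),34);a=np.pi/6;G=lev_G(M,a);plan(G,lev_X(M,o,a,1.4,146,4)-G[:,2]*80)"
```

```text
TCP bed [ 0.8 36.3 23.3] F bed [-3.5 -2.8 26.2] 0.0006538224707715775
turn deg [-59.13 -26.9   13.87] then shift cm [-2.31 36.68 -1.29] world [532.3 148.6 277.6]
```

Both ends of the plate touch at 6.2 to 6.3 mm above the seat, which is the plate's thickness, under a 26 N press. The plate is home. Now for the lever.

Request:
apply_moves(
  increments=[0, 0, -3, 0, 0, 0, 0.25, 0, 0, -4, 0, 0, 0, 0.25, 0, 0, -4, 0, 0, 0, 0.25, 0, 0, -4, 0, 0, 0, 0.25, 0, 0, 0, -6.57, -2.99, 1.54, 0.25, 0, 0, 0, -6.57, -2.99, 1.54, 0.25, 0, 0, 0, -6.57, -2.99, 1.54, 0.25, 0, 0, 0, -6.57, -2.99, 1.54, 0.25, 0, 0, 0, -6.57, -2.99, 1.54, 0.25, 0, 0, 0, -6.57, -2.99, 1.54, 0.25, 0, 0, 0, -6.57, -2.99, 1.54, 0.25, 0, 0, 0, -6.57, -2.99, 1.54, 0.25, 0, 0, 0, -6.57, -2.99, 1.54, 0.25, 0, 0, 0, 0, 0, 0, 0.25],
)

```text
time_s: 18.45
position: [547.3, -85.3, 199.8]
tcp_rot: [0.014, 0.936, 0.266, 0.232]
force: [-0.2, -0.6, -0.5]
opening: 0.371
grasp_force: 0.0
```

```bash
python3 -c "
from h import *
M,o=frame(np.load('stand.npy'),34);a=np.pi/6;G=lev_G(M,a);plan(G,lev_X(M,o,a,1.4,146,4)-G[:,2]*80);s=robot.observe();print(s['position'],s['joint_positions'],s['opening'])"
```

```text
turn deg [ 0.03 -0.17 -0.58] then shift cm [ 1.3  24.16  4.99] world [532.3 148.6 277.6]
[547.30194806 -85.33655188 199.79863918] [-0.66754463  0.3984672   1.82318051  0.85588405  1.06065478 -2.69939094] 0.37141510941552264
```

Request:
apply_moves(
  increments=[0.3, 4, 0, 0, 0, -0.5, 0.25, 0.2, 4, 0, 0, 0, 0, 0.25, 0.2, 4, 0, 0, 0, 0, 0.25, 0.2, 4, 0, 0, 0, 0, 0.25, 0.2, 4, 0, 0, 0, 0, 0.25, 0.2, 4.1, 0, 0, 0, 0, 0.25, 0, 0, 2.5, 0, 0, 0, 0.25, 0, 0, 2.5, 0, 0, 0, 0.25, 0, 0, 0, 0, 0, 0, 0.25, 0, 0, 0, 0, 0, 0, 0.25],
)

```text
time_s: 19.45
position: [532.5, 150.5, 278.7]
tcp_rot: [0.006, 0.936, 0.263, 0.234]
force: [0.3, -0.9, 0.1]
opening: 0.375
grasp_force: 0.0
```

Run:
```python
from h import *
M,o=frame(np.load('stand.npy'),34);a=np.pi/6;G=lev_G(M,a);plan(G,lev_X(M,o,a,1.4,146,4));s=robot.observe();print(s['position'],s['joint_positions'],s['opening'])
c=cam('wrist');im=robot.capture('wrist')[:,:,::-1];cv2.imwrite('pics/w9.png',im)
X=np.array([lev_X(M,o,a,1.4,r,0) for r in(125,143.5,161)]);p=proj(c,X);print(p.round(0).tolist())
g=cv2.cvtColor(im,cv2.COLOR_BGR2GRAY)
x,y=p[1].astype(int)
for dy in range(-30,31,10): print(y+dy,g[y+dy,x-40:x+41:4].tolist())
```

```text
turn deg [-0.09 -0.21  0.43] then shift cm [ 0.04 -0.21  7.99] world [567.8 187.9 217.6]
[532.50297544 150.45982534 278.68654733] [-0.17828884  0.16317367  1.90064011  0.84344192  0.84814458 -2.24084759] 0.3745555787277523
[[275.0, 198.0], [275.0, 215.0], [274.0, 233.0]]
185 [196, 195, 193, 183, 132, 117, 115, 114, 183, 162, 167, 166, 37, 60, 183, 166, 164, 166, 105, 37, 36]
195 [197, 170, 165, 194, 170, 171, 178, 38, 40, 160, 165, 166, 40, 41, 40, 33, 29, 33, 29, 31, 30]
205 [167, 166, 195, 167, 163, 196, 166, 167, 29, 28, 27, 29, 37, 34, 34, 34, 31, 30, 30, 31, 34]
215 [166, 165, 167, 172, 190, 167, 168, 173, 33, 28, 31, 29, 36, 34, 34, 31, 31, 32, 34, 32, 31]
225 [110, 166, 166, 167, 164, 185, 183, 101, 37, 38, 32, 34, 40, 49, 50, 31, 36, 30, 33, 45, 51]
235 [67, 31, 168, 252, 248, 229, 166, 192, 39, 33, 35, 41, 50, 49, 49, 47, 53, 51, 51, 50, 51]
245 [131, 77, 23, 166, 254, 254, 227, 165, 169, 196, 168, 167, 192, 126, 49, 50, 47, 49, 131, 168, 29]
```

The numbers put the black pad's left edge at about column 266 (predicted 264) and rows 200 to 242, so the lever stands open where expected. I'll pinch it.

Request:
apply_moves(
  increments=[0, -0.2, 2, 0, 0, 0.4, 0.25, 0, 0, 2, 0, 0, 0, 0.25, 0, 0, 2, 0, 0, 0, 0.25, 0, 0, 1.2, 0, 0, 0, 0.25, 0, 0, 0.8, 0, 0, 0, 0.25, 0, 0, 0, 0, 0, 0, 0.25, 0, 0, 0, 0, 0, 0, 1, 0, 0, 0, 0, 0, 0, 1, 0, 0, 0, 0, 0, 0, 1, 0, 0, 0, 0, 0, 0, 1],
  force=40,
)

```text
time_s: 20.5
position: [569.1, 187.1, 218.5]
tcp_rot: [0.01, 0.936, 0.264, 0.234]
force: [-2.8, -5.2, 4.1]
opening: 0.164
grasp_force: 40.6
```

Run:
```python
from h import *
M,o=frame(np.load('stand.npy'),34);a=np.pi/6;G=lev_G(M,a);s=robot.observe();print(s['opening'],s['grasp_force'],(G.T@s['force']).round(1))
plan(G,lev_X(M,o,a,1.4,146,4))
P=[G.T@lev_X(M,o,a,t,146)/10 for t in np.arange(1.4,-.01,-.1)]
print(np.diff(P,axis=0).round(2)[:,[0,2]].tolist())
```

```text
0.1642246262321027 40.61610460281372 [-0.1 -2.1 -6.8]
turn deg [-0.06 -0.03  0.02] then shift cm [0.17 0.04 0.05] world [567.8 187.9 217.6]
[[1.35, -0.55], [1.4, -0.41], [1.43, -0.27], [1.45, -0.13], [1.46, 0.02], [1.45, 0.16], [1.43, 0.31], [1.39, 0.45], [1.34, 0.59], [1.27, 0.72], [1.19, 0.84], [1.1, 0.95], [1.0, 1.06], [0.89, 1.16]]
```

Request:
apply_moves(
  increments=[0.68, 0, -0.28, 0, 0, 0, 1, 0.68, 0, -0.27, 0, 0, 0, 1, 0.7, 0, -0.21, 0, 0, 0, 1, 0.7, 0, -0.2, 0, 0, 0, 1, 0.72, 0, -0.14, 0, 0, 0, 1, 0.72, 0, -0.13, 0, 0, 0, 1, 0.73, 0, -0.07, 0, 0, 0, 1, 0.73, 0, -0.06, 0, 0, 0, 1, 0.73, 0, 0.01, 0, 0, 0, 1, 0.73, 0, 0.01, 0, 0, 0, 1, 0.73, 0, 0.08, 0, 0, 0, 1, 0.73, 0, 0.08, 0, 0, 0, 1, 0.72, 0, 0.15, 0, 0, 0, 1, 0.72, 0, 0.15, 0, 0, 0, 1, 0.7, 0, 0.22, 0, 0, 0, 1, 0.7, 0, 0.22, 0, 0, 0, 1],
)

```text
time_s: 22.1
position: [467.3, 200.4, 173.9]
tcp_rot: [0.011, 0.935, 0.264, 0.237]
force: [0.6, -7.1, 10.7]
opening: 0.169
grasp_force: 41.5
```

Run:
```python
from h import *
M,o=frame(np.load('stand.npy'),34);a=np.pi/6;G=lev_G(M,a);s=robot.observe();print(s['opening'],s['grasp_force'],(G.T@s['force']).round(1),s['joint_positions'])
plan(G,lev_X(M,o,a,.6,146,4))
```

```text
0.16850549250760613 41.50834321975708 [ -6.2  -0.8 -11.2] [-0.06222962  0.23780991  2.19762027  1.25513697  0.57263256 -2.66649538]
turn deg [-0.12  0.32  0.03] then shift cm [0.35 0.04 0.15] world [464.8 202.1 171.5]
```

Request:
apply_moves(
  increments=[0.68, 0, 0.3, 0, 0, 0, 1, 0.68, 0, 0.3, 0, 0, 0, 1, 0.65, 0, 0.36, 0, 0, 0, 1, 0.65, 0, 0.36, 0, 0, 0, 1, 0.6, 0, 0.42, 0, 0, 0, 1, 0.6, 0, 0.42, 0, 0, 0, 1, 0.55, 0, 0.48, 0, 0, 0, 1, 0.55, 0, 0.48, 0, 0, 0, 1, 0.5, 0, 0.53, 0, 0, 0, 1, 0.5, 0, 0.53, 0, 0, 0, 1, 0.45, 0, 0.58, 0, 0, 0, 1, 0.45, 0, 0.58, 0, 0, 0, 1, 0, 0, 0, 0, 0, 0, 1],
)

```text
time_s: 23.4
position: [427.4, 234.8, 107.1]
tcp_rot: [0.012, 0.94, 0.258, 0.224]
force: [-9.1, -18.8, -7.1]
opening: 0.164
grasp_force: 43.5
```

Run:
```python
from h import *
M,o=frame(np.load('stand.npy'),34);a=np.pi/6;G=lev_G(M,a);s=robot.observe();print(s['opening'],s['grasp_force'],(G.T@s['force']).round(1),s['joint_positions'])
plan(G,lev_X(M,o,a,0,146,4)); print((M.T@(np.array(s['position'])-o)).round(1))
```

```text
0.16384081268662717 43.54950249195099 [  8.5 -18.7  -7.9] [ 0.053147    0.36467885  2.32344736  1.72601622  0.4805362  -3.10496623]
turn deg [-0.89 -1.1  -0.38] then shift cm [0.21 0.   0.54] world [427.9 237.8 102.2]
[78.  73.3 39.4]
```

Request:
apply_moves(
  increments=[0, 0, 0, 0, 0, 0, 0.25, 0, 0, 0, 0, 0, 0, 0.25, 0, 0, 0, 0, 0, 0, 0.25, 0, 0, -1, 0, 0, 0, 0.25, 0, 0, -2, 0, 0, 0, 0.25, 0, 0, -3, 0, 0, 0, 0.25, 0, 0, -3, 0, 0, 0, 0.25, 0, 0, -3, 0, 0, 0, 0.25, 0, 0, 0, 0, 0, 0, 0.25],
)

```text
time_s: 24.3
position: [379.2, 178.4, 204.2]
tcp_rot: [0.01, 0.937, 0.262, 0.231]
force: [-0.0, 0.2, -0.3]
opening: 0.373
grasp_force: 0.0
```

Run:
```python
from h import *
M,o=frame(np.load('stand.npy'),34);s=robot.observe();print(s['position'],s['joint_positions'],s['opening'],s['force'])
c=cam('wrist');im=robot.capture('wrist')[:,:,::-1];cv2.imwrite('pics/w10.png',im)
g=cv2.cvtColor(im,cv2.COLOR_BGR2GRAY);hs=cv2.cvtColor(im,cv2.COLOR_BGR2HSV)
p=proj(c,np.array([(78,50,35),(78,68,35),(78,86,35),(21,40,47),(21,-40,47)])@M.T+o);print(p.round(0).tolist())
x,y=p[1].astype(int)
for dy in range(-30,31,6): print(y+dy,g[y+dy,x-32:x+33:4].tolist())
G=dn_G(M);plan(G,M@[78,70,80]+o)
```

```text
[379.16789155 178.41904103 204.18885569] [-0.17318008  0.00748528  2.3464753   1.08792557  0.67787558 -2.56956906] 0.3726922397626696 [-0.03116036  0.24574469 -0.34187   ]
[[272.0, 212.0], [272.0, 197.0], [272.0, 180.0], [205.0, 231.0], [218.0, 282.0]]
167 [164, 161, 164, 164, 164, 169, 163, 122, 123, 125, 127, 125, 103, 147, 238, 221, 112]
173 [162, 166, 165, 165, 168, 168, 173, 167, 167, 127, 127, 127, 98, 156, 230, 111, 108]
179 [180, 196, 195, 199, 199, 203, 27, 33, 27, 34, 65, 123, 100, 163, 230, 113, 113]
185 [147, 151, 151, 150, 153, 201, 28, 33, 36, 38, 69, 125, 98, 169, 202, 114, 113]
191 [149, 197, 179, 185, 191, 199, 28, 34, 30, 36, 74, 127, 100, 181, 131, 114, 104]
197 [178, 194, 187, 176, 233, 197, 32, 34, 38, 33, 65, 122, 104, 188, 112, 99, 36]
203 [147, 150, 192, 155, 246, 197, 33, 38, 41, 43, 77, 125, 106, 195, 112, 94, 93]
209 [148, 173, 179, 154, 250, 198, 112, 33, 36, 40, 114, 126, 107, 205, 95, 109, 112]
215 [155, 181, 169, 162, 251, 198, 198, 199, 203, 227, 123, 128, 108, 211, 223, 221, 222]
221 [154, 149, 129, 174, 249, 198, 199, 183, 201, 218, 123, 123, 112, 219, 223, 218, 221]
227 [153, 150, 156, 248, 246, 201, 198, 162, 204, 214, 122, 126, 112, 227, 184, 227, 224]
turn deg [-0.26 29.53 -0.15] then shift cm [-5.76 -0.48  6.76] world [433.2 215.2 142.3]
```

The pad fills rows 178 to 212 and columns 263 to 279, exactly where the shut position projects. I'll confirm with a light press from above.

Request:
apply_moves(
  increments=[0, 0, 0, 0, 7.38, 0, 1, 0, 0, 0, 0, 7.38, 0, 1, 0, 0, 0, 0, 7.38, 0, 1, 0, 0, 0, 0, 7.38, 0, 1, -2.9, -0.2, 0, 0, 0, 0, 1, -2.9, -0.2, 0, 0, 0, 0, 1, 0, 0, 2.5, 0, 0, 0, 1, 0, 0, 2.5, 0, 0, 0, 1, 0, 0, 2, 0, 0, 0, 1, 0, 0, 1, 0, 0, 0, 1, 0, 0, 0.7, 0, 0, 0, 1, 0, 0, 0, 0, 0, 0, 1],
)

```text
time_s: 25.55
position: [431.1, 226.3, 123.2]
tcp_rot: [-0.057, 0.964, 0.257, -0.019]
force: [0.5, -0.1, 0.5]
opening: -0.001
grasp_force: 0.0
```

```bash
cat >> h.py <<'E'
def decktcp():
    M,o=frame(np.load("stand.npy"),34);s=robot.observe();print("TCP deck",(M.T@(np.array(s["position"])-o)).round(1),"F deck",(M.T@s["force"]).round(1),s["opening"],s["joint_positions"])
E
python3 -c "
from h import *
decktcp()"
```

```text
TCP deck [78.3 70.7 57.8] F deck [ 0.1 -0.4  0.5] -0.0008735216061196981 [ 0.00753169  0.43924353  1.91481407  0.64398312  0.96785362 -2.10389682]
```

Request:
apply_moves(
  increments=[0, 0, 0.3, 0, 0, 0, 1, 0, 0, 0.3, 0, 0, 0, 1, 0, 0, 0.2, 0, 0, 0, 1, 0, 0, 0, 0, 0, 0, 1],
)

```text
time_s: 25.95
position: [431.4, 229.2, 118.1]
tcp_rot: [-0.057, 0.965, 0.257, -0.018]
force: [-2.2, -5.9, 8.5]
opening: -0.002
grasp_force: 5.3
```

```bash
python3 -c "
from h import *
decktcp()"
```

```text
TCP deck [78.1 70.  52. ] F deck [-0.6  2.9 10.2] -0.0015638870040487192 [ 0.01414381  0.44788903  1.91959901  0.65288829  0.95121377 -2.11080019]
```

Contact came at exactly the shut height of 52 mm, and it is solid. I'll back off and do a final numeric check of the scene.

Request:
apply_moves(
  increments=[0, 0, 0.1, 0, 0, 0, 1, 0, 0, 0, 0, 0, 0, 1, 0, 0, -2, 0, 0, 0, 1, 0, 0, -4, 0, 0, 0, 1, 0, 0, -4, 0, 0, 0, 1, 3, -1, -4, 0, 0, 0, 1, 3, -1, -4, 0, 0, 0, 1, 0, 0, 0, 0, 0, 0, 1, 0, 0, 0, 0, 0, 0, 1],
)

```text
time_s: 26.85
position: [386.4, 117.5, 262.2]
tcp_rot: [-0.056, 0.965, 0.257, -0.017]
force: [0.2, 0.0, -0.1]
opening: -0.001
grasp_force: 0.0
```

Run:
```python
from h import *
decktcp()
a=cv2.imread("pics/top0.png"); 
for n in("top","scene"):
    b=robot.capture(n)[:,:,::-1]; cv2.imwrite(f"pics/{n}9.png",b)
    a=cv2.imread(f"pics/{n}0.png"); d=cv2.blur(cv2.absdiff(a,b).max(2),(3,3))
    m=(d>40).astype(np.uint8); k,_,st,ce=cv2.connectedComponentsWithStats(cv2.dilate(m,np.ones((3,3))))
    print(n,[s.tolist() for s in st[1:] if s[4]>40])
# hoop brightness at shut place in the wrist-independent top view: before/after around hoops
b=cv2.imread("pics/top9.png");a=cv2.imread("pics/top0.png")
M,o=frame(np.load("stand.npy"),34);c=cam("top")
for y in(40,-40):
    p=proj(c,np.array([(x,y,z) for x,z in((25,50),(35,57),(45,57),(55,45))])@M.T+o).round().astype(int)
    print([(a[v-1:v+2,u-1:u+2].max((0,1)).tolist(),b[v-1:v+2,u-1:u+2].max((0,1)).tolist()) for u,v in p])
```

```text
TCP deck [ 59.  128.3 229.4] F deck [-0.  -0.2 -0.1] -0.0012389782274652573 [-0.2604192   0.14861723  1.86324535  0.48993307  1.3676206  -2.10696252]
top [[258, 169, 302, 251, 28295], [223, 182, 35, 54, 1520], [265, 189, 13, 52, 370], [255, 405, 70, 15, 803], [0, 410, 24, 10, 162], [219, 412, 27, 8, 144]]
scene [[0, 0, 101, 393, 20642], [186, 0, 14, 4, 48], [206, 0, 8, 7, 44], [215, 0, 139, 162, 8275], [314, 0, 29, 6, 136], [207, 10, 6, 12, 59], [342, 23, 9, 35, 197], [222, 103, 10, 12, 86], [261, 142, 8, 13, 95], [232, 184, 50, 43, 1255], [256, 224, 36, 28, 286], [50, 238, 118, 155, 8244], [376, 250, 50, 49, 1444], [91, 253, 9, 11, 86], [73, 313, 24, 15, 135], [60, 322, 12, 10, 51], [45, 336, 12, 19, 85], [315, 341, 131, 79, 2392]]
[([111, 115, 123], [113, 118, 111]), ([145, 148, 162], [150, 154, 147]), ([170, 178, 215], [181, 186, 174]), ([210, 212, 203], [216, 218, 211])]
[([121, 122, 135], [127, 127, 122]), ([134, 137, 146], [140, 148, 136]), ([161, 165, 196], [168, 173, 165]), ([207, 211, 202], [215, 217, 210])]
```

```bash
python3 -c "
from cell import robot
print(robot.job_done())"
```

```text
the job is handed in; nothing more can be done
None
```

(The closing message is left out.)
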